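# Hang the cup wrench in its ring and shut the keeper

### The job

Take the cup wrench out of its sloping rest and hang it upright in the stand's ring, handle down through the ring, until its steel head sits flat on the ring. Then let go and swing the stand's keeper bar in over the head, all the way to its stop. Leave the jar, the beaker and the vial rack where they are.

Things in the scene. Friction and masses are not known exactly. Their poses are not given: they have to be found in the camera images.
- wrench: Cup wrench, round, 143 mm, 0.19-0.34 kg: steel cup head, 46 mm diameter x 38, on a straight grey handle with black bands, 24 mm diameter x 105, end tapered to 18. Origin on the axis at the shoulder (underside of head); z runs from handle to head: head z 0 to 38, handle -105 to 0. It starts in the rest, 30 degrees off upright, head up, leaning away from the robot, head clear of it.
- rest: Fixed sloping rest: white V trough 50 mm wide, open upwards, with a foot plate, on a grey base 150 x 90 x 8 mm. Origin: centre of its underside. It leans in its x-z plane, upper end towards its +x (roughly away from the robot). The wrench's shoulder starts at (30, 0, 123) mm in this frame; the trough ends 12 mm short of it. The wrench comes out along its own axis or upwards.
- ring (a point): Centre of the top face of the fixed stand's level aluminium ring: bore 33 mm, outside diameter 60, 12 thick, top 125 above the bench. z up, x and y level (yaw varies). Below it is only a base plate 8 mm high. A post of 18 mm diameter, 65 mm from the ring centre along this +x, carries ring and keeper bar.
- keeper_pin (a point): Point on the upright pin about which the keeper bar turns, at mid height of the bar (175 mm above the bench), 65 mm from the ring centre along the ring's +x. The pin's head stands 11 mm above this point.
- keeper_end (a point): Middle of the free end of the keeper bar, at mid height of the bar. The bar is a level flat aluminium bar, 130 mm from pin to free end, 16 mm wide, 12 mm high (its underside 169 mm above the bench, 6 mm above the head of a seated wrench).
- keeper (a joint): Angle of the keeper bar about its pin, rad. 0 = shut, at its stop: the bar lies over the ring centre, pointing along the ring's -x. It grows as the bar swings out towards the ring's +y, 1.7 at most; it starts open, at 1.15 to 1.55. Light friction (under 1 N at the free end); it stays where it is left.
- bottle: Amber jar with black cap, 60 mm in diameter, 125 mm high; origin at the centre of its underside. Not to be moved.
- beaker: White ceramic beaker, 66 mm in diameter, 85 mm high; origin at the centre of its underside. Not to be moved.
- vial_rack: White rack block 110 x 75 x 35 mm with amber vials up to 51 mm high; origin at the centre of its underside. Not to be moved.
Things that resemble listed ones, but are neither listed nor needed, are in the scene too. What is shaped like the wrench but green or red is not meant.

How it is judged:
By the outcome, as a careful person would: the job done as asked, in the order asked, and still so for the second after the job is handed in, with the robot touching nothing.
It also fails if it takes over 64 s, if anything falls off the work surface, if the arm or the gripper's body presses on something with over 40 N, if the wrist force passes 120 N, or if a joint passes its speed limit or range.

### The arm

A 6-joint arm with a two-finger parallel gripper is mounted at the origin on the work surface. World frame = base frame: x ahead of the robot, y to its left, z up, the work surface at z = 0. Lengths are in m, angles in rad, forces in N, time in s.
With the tool pointing down it reaches from about 0.4 to 0.825 m from the base axis. Payload 7 kg.
Tool frame: the origin (TCP) lies at the very end of the fingers, on their centre line; the grasp point (between the pads) lies ctrl.pinch_z behind it (ctrl.pinch_z is the distance from the TCP to the grasp point, in m); z points along the fingers, y is the line along which they close (so a half turn about z gives the same grasp; the last joint's range is limited). The gripper opens to 88 mm and grips with 3 to 60 N. Pads are 19 mm wide; open, the fingers measure 130 mm over their backs; the gripper's body (78 mm by 193 mm) begins 47 mm behind the grasp point.
Start: joints at [1.473, 0.359, 0.012, 0, -1.224, -0.288], TCP at [0.254, 0.625, 0.193] pointing down, gripper open.
Joint ranges: [-3.07, 3.07], [-1.43, 2.12], [-1.02, 1.25], [-3.03, 1.67], [-3.05, -0], [-3.03, 3.03]. Speed limits (rad/s): [2.39, 2.39, 3.01, 3.14, 3.14, 3.14].

### API

Orientations are given as a unit quaternion [w, x, y, z].
In Python, from rig import ctrl gives the robot as it stands. Calls block until the motion is done:
- ctrl.move_ptp(position, orientation): joint-space move of the TCP to a pose.
- ctrl.line_to(position, vel=0.15, rot=None): straight line of the TCP; rot=None keeps the orientation; vel is the mean speed in m/s.
- ctrl.set_joints(angles): joint-space move.
- ctrl.move_gripper(opening): finger opening in m; the grip force is fixed at half the most; returns when the fingers have stopped.
- ctrl.sleep(seconds).
- ctrl.solve_ik(position, orientation): joint angles nearest the present ones, or None.
- ctrl.get_obs(): the state.
- ctrl.capture(name): name is "side" or "top"; returns a dict with "color" (400x640x3 uint8, red, green, blue), "range_z" (400x640 float32, m along the optical axis (not along the pixel's ray), 0 where there is no reading), "fx", "fy", "cx", "cy" (pixels), "rvec" (rotation vector, rad) and "tvec" (3), from world to camera coordinates, as OpenCV has them. Camera axes: x right, y down, z forward; pixel columns grow to the right and rows downward; lengths in m; the calibration is good to about 2 mm. A picture is of the moment at which its call begins.
A pose or a line that the arm cannot do raises ctrl.IKError and nothing moves.
- ctrl.finish_job(): hands the job in; it is judged then, once.
The state is a dict: "clock": time; "joint_pos": joint angles; "joint_vel": joint speeds; "tau": joint torques, N m; "ee_pos": TCP position; "orientation": TCP orientation; "ft_force": force on the tool from outside, world axes, zero at the start; "ft_torque": the same for the moment, N m; "gripper_width": finger opening in m; "grip_force": force on a finger pad.
Only numpy, scipy, OpenCV 4.12 (cv2) and the standard library are available. Lean on these libraries where they do the work, as an engineer would, in place of code of your own. Each camera call takes 0.05 s, during which the arm holds its last target. There are 200 camera calls.

## Working session

There is one attempt and no reset: what is moved stays moved. The work goes in short steps, each a Python script; the robot and the scene stay as the last script left them, time stands still between calls to the robot, and variables do not carry over. Pictures are saved under pics/ and viewed, at most 10 in all, crops included, and the job is handed in when it is done.

```bash
mkdir -p pics; ls
cat > h.py <<'E'
import numpy as np, cv2
from rig import ctrl
def cap(n, save=None):
    c=ctrl.capture(n)
    if save: cv2.imwrite(save, c["color"][:,:,::-1])
    R=cv2.Rodrigues(np.array(c["rvec"],float))[0]; t=np.array(c["tvec"],float).ravel()
    z=c["range_z"]; v,u=np.mgrid[:400,:640]
    P=np.stack([(u-c["cx"])/c["fx"]*z,(v-c["cy"])/c["fy"]*z,z],-1)
    c["W"]=(P-t)@R; c["W"][z==0]=np.nan
    c["R"]=R;c["t"]=t
    return c
def ray(c,u,v,h):
    d=c["R"].T@np.array([(u-c["cx"])/c["fx"],(v-c["cy"])/c["fy"],1.]); o=-c["R"].T@c["t"]
    return o+d*(h-o[2])/d[2]
E
python3 - <<'E'
from h import *
for n in("top","side"):
    c=cap(n,f"pics/{n}0.png"); np.savez(f"{n}0.npz",W=c["W"],color=c["color"],R=c["R"],t=c["t"],K=[c[k] for k in("fx","fy","cx","cy")])
    print(n,-c["R"].T@c["t"],c["R"][2],c["fx"],np.isfinite(c["W"][...,0]).mean())
print(ctrl.get_obs(),ctrl.pinch_z)
E
```

```text
pics
top [4.91279917e-01 2.31576736e-05 1.19691792e+00] [ 0.0876733   0.00295242 -0.99614491] 425.24989779039527 0.9961875
side [0.538116   0.81398527 0.9592196 ] [ 0.05619268 -0.6909277  -0.72073663] 385.06820285547536 0.99614453125
{'clock': 0.1, 'joint_pos': array([ 1.47311675e+00,  3.59336191e-01,  1.11326786e-02, -3.01165046e-04,
       -1.22410610e+00, -2.88099715e-01]), 'joint_vel': array([ 0.0022772 , -0.00104572,  0.00184342,  0.00109704, -0.00065339,
       -0.00134393]), 'tau': array([-7.59246705e-04, -5.84166920e+01,  2.93751025e+01,  7.01555058e+00,
        1.01212136e-02, -5.85136172e-05]), 'ee_pos': array([0.25383774, 0.62491365, 0.19229647]), 'orientation': array([ 7.66673735e-04,  9.81444279e-01, -1.91746014e-01, -6.90122158e-05]), 'ft_force': array([-0.32467055, -0.00078566,  0.206929  ]), 'ft_torque': array([-0.02088477, -0.01327987,  0.00578804]), 'grip_force': 0.0, 'gripper_width': 0.08734128485537111} 0.0188
```

View pics/top0.png

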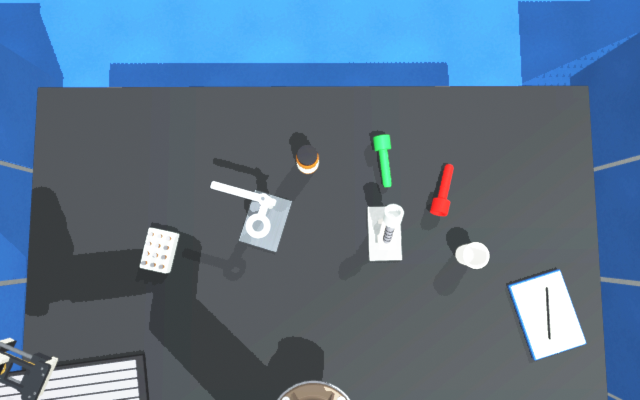

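View pics/side0.png

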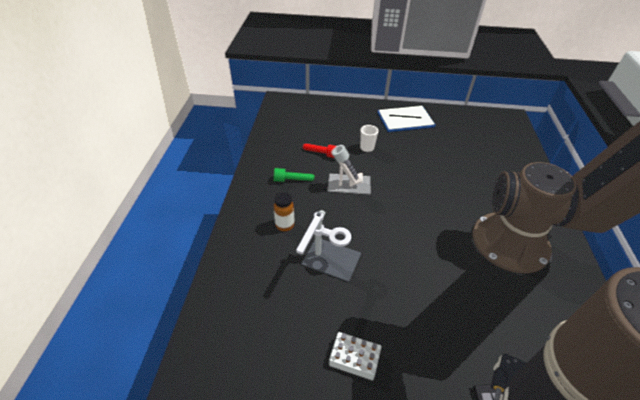

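Top view: ring at (258,226), pin (267,202), keeper free end (212,186), wrench head (393,213) over the rest (385,234), jar (307,160), beaker (473,256), rack (160,250). The side view shows the same layout: ring at (340,237), wrench head at (342,153).

```bash
cat > m.py <<'E'
from h import *
def comp(n,f):
    d=np.load(n+"0.npz"); return d["W"],d["color"].astype(int)
for n in("top","side"):
    W,C=comp(n,0); x,y,z=W[...,0],W[...,1],W[...,2]
    stand=(x>.35)&(x<.8)&(y>.03)&(y<.33)
    m=stand&(z>.120)&(z<.130); 
    k,l,s,ce=cv2.connectedComponentsWithStats(m.astype(np.uint8))
    i=1+np.argmax(s[1:,4]); pts=W[l==i]
    (cx,cy),r=cv2.minEnclosingCircle(pts[:,:2].astype(np.float32)); print(n,"ring n",s[i,4],cx,cy,r,"z",np.median(pts[:,2]),"mean",pts.mean(0))
    m=stand&(z>.174)&(z<.195)
    pts=W[m]; b=cv2.minAreaRect(pts[:,:2].astype(np.float32)); print(" bar",b,cv2.boxPoints(b).round(4).tolist(),"z",np.median(pts[:,2]))
    # wrench/rest
    reg=(x>.4)&(x<.75)&(y<-.06)&(y>-.3)
    m=reg&(z>.004)&(z<.013)&(C.min(-1)>70); k,l,s,ce=cv2.connectedComponentsWithStats(m.astype(np.uint8)); 
    pts=W[m&(x>.42)&(x<.64)&(y>-.26)]; b=cv2.minAreaRect(pts[:,:2].astype(np.float32)); print(" base",b,cv2.boxPoints(b).round(4).tolist(),"z",np.median(pts[:,2]))
    m=reg&(z>.11)&(z<.25)&(x>.45)
    pts=W[m]; print(" head n",len(pts),pts.min(0),pts.max(0),pts.mean(0))
    for lo in np.arange(.03,.18,.015):
        q=W[reg&(z>lo)&(z<=lo+.015)&(y>-.22)&(C.max(-1)>0)]
        if len(q): print("   z%.3f n%d x %.3f..%.3f y %.3f..%.3f"%(lo,len(q),q[:,0].min(),q[:,0].max(),q[:,1].min(),q[:,1].max()))
    for nm,(xx,yy) in {"jar":(.64,.03),"beaker":(.42,-.35),"rack":(.42,.38)}.items():
        q=W[(abs(x-xx)<.1)&(abs(y-yy)<.1)&(z>.03)&(z<.14)]; print(" ",nm,q.min(0),q.max(0))
    a=cv2.imread(f"pics/{n}0.png"); 
    if n=="top": cv2.imwrite("pics/crop.png",cv2.resize(a[140:290,190:430],None,fx=3.3,fy=3.3,interpolation=cv2.INTER_CUBIC))
E
python3 m.py
```

```text
top ring n 381 0.5527982711791992 0.133091539144516 0.045141030102968216 z 0.12517640700101454 mean [0.54563228 0.13664176 0.12526564]
 bar ((0.6140031814575195, 0.17564600706100464), (0.14748187363147736, 0.023030946031212807), 75.83514404296875) [[0.5848000049591064, 0.10700000077486038], [0.6071000099182129, 0.10130000114440918], [0.6431999802589417, 0.2442999929189682], [0.6208999752998352, 0.25]] z 0.18146057897300816
 base ((0.5306050777435303, -0.16048236191272736), (0.19778881967067719, 0.21821612119674683), 89.91641998291016) [[0.4214000105857849, -0.25920000672340393], [0.6395999789237976, -0.25949999690055847], [0.6399000287055969, -0.0617000013589859], [0.42160001397132874, -0.061400000005960464]] z 0.007705212654289029
 head n 389 [ 0.53126099 -0.21981944  0.11040037] [ 0.58979387 -0.17529308  0.16856905] [ 0.56012839 -0.19691486  0.14617697]
   z0.030 n189 x 0.480..0.749 y -0.220..-0.177
   z0.045 n56 x 0.480..0.558 y -0.220..-0.178
   z0.060 n61 x 0.499..0.557 y -0.219..-0.176
   z0.075 n59 x 0.509..0.556 y -0.220..-0.177
   z0.090 n51 x 0.519..0.542 y -0.218..-0.176
 
[... 1351 characters left out ...]
  z0.030 n106 x 0.478..0.750 y -0.219..-0.175
   z0.045 n47 x 0.483..0.556 y -0.214..-0.173
   z0.060 n47 x 0.502..0.557 y -0.200..-0.174
   z0.075 n52 x 0.510..0.558 y -0.201..-0.175
   z0.090 n42 x 0.518..0.563 y -0.202..-0.175
   z0.105 n38 x 0.529..0.566 y -0.199..-0.174
   z0.120 n30 x 0.534..0.574 y -0.194..-0.175
   z0.135 n101 x 0.534..0.589 y -0.218..-0.173
   z0.150 n70 x 0.542..0.580 y -0.220..-0.174
   z0.165 n6 x 0.550..0.556 y -0.201..-0.185
  jar [ 0.54144114 -0.00786925  0.03014985] [0.73993114 0.12997481 0.13883401]
  beaker [ 0.43022902 -0.4499434   0.03012739] [ 0.49326367 -0.38520763  0.08841841]
  rack [0.41639525 0.37812196 0.03005413] [0.51996874 0.47217308 0.05483093]
```

```bash
sleep 0
```

```text
(no output)
```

View pics/crop.png

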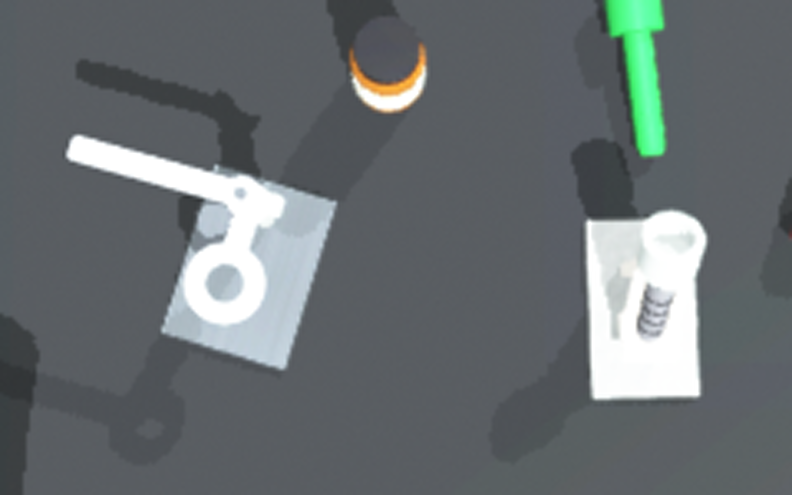

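The crop confirms the layout: bore centre at about (226,283) in the crop, pin at (240,193), rest base corners at (585,222) to (700,397). Next I refine these numbers.

```bash
cat > m2.py <<'E'
from h import *
for n in("top","side"):
    d=np.load(n+"0.npz"); W,C=d["W"],d["color"].astype(int); x,y,z=W[...,0],W[...,1],W[...,2]
    c=dict(zip(("fx","fy","cx","cy"),d["K"]),R=d["R"],t=d["t"])
    m=((z>.119)&(z<.131)&(np.hypot(x-.543,y-.138)<.05)).astype(np.uint8)
    cs,h=cv2.findContours(m,cv2.RETR_CCOMP,cv2.CHAIN_APPROX_NONE)
    for q,hh in zip(cs,h[0]):
        if len(q)>12:
            p=np.array([ray(c,*a[0],.125)[:2] for a in q],np.float32); e=cv2.fitEllipse(p); print(n,"ring","hole" if hh[3]>=0 else "out",e)
    # robust circle fit of outer boundary away from the arm
    from scipy.optimize import least_squares
    q=max(cs,key=len); p=np.array([ray(c,*a[0],.125)[:2] for a in q])
    r=least_squares(lambda s:np.hypot(*(p-s[:2]).T)-s[2],[.543,.138,.03],loss="soft_l1",f_scale=.001).x; print("  robust",r)
    B=W[(z>.176)&(z<.184)&(x>.5)&(y>.13)&(y<.24)&(x<.75)][:,:2]
    vx,vy,x0,y0=cv2.fitLine(B.astype(np.float32),cv2.DIST_HUBER,0,.001,.001).ravel(); print(" bar dir",np.degrees(np.arctan2(vy,vx)),x0,y0, "at y=.1..",[(yy,round(float(x0+vx/vy*(yy-y0)),4)) for yy in(.12,.25)])
    E=W[(z>.176)&(z<.184)&(x>.5)&(y>.08)&(y<.3)&(x<.75)][:,:2]; s=(E-[x0,y0])@[vx,vy]; print(" bar ends",[x0+vx*np.percentile(s,k) for k in(1,99.5)],[y0+vy*np.percentile(s,k) for k in(1,99.5)])
    P=W[(z>.1835)&(z<.195)&(abs(x-.6)<.06)&(abs(y-.12)<.06)]; print(" pinhead",len(P),P.mean(0) if len(P) else "")
    m=((z<.0115)&(z>.003)&(C.min(-1)>95)&(abs(x-.521)<.1)&(abs(y+.197)<.07)).astype(np.uint8)
    p=W[m>0][:,:2]; b=cv2.minAreaRect(p.astype(np.float32)); print(" base",b)
    for sgn,ax in((-1,1),(1,1)):
        pass
    # handle / head axis: head points cylinder fit with tilt 30
    H=W[(x>.5)&(x<.62)&(y>-.24)&(y<-.15)&(z>.13)&(z<.2)]
    def f(s):
        a=np.array([.5*np.cos(s[2]),.5*np.sin(s[2]),.866]); o=np.array([s[0],s[1],.123]); v=H-o; return np.linalg.norm(np.cross(v,a),axis=1)-.023
    r=least_squares(f,[.551,-.196,0],loss="soft_l1",f_scale=.001); print(" head cyl",r.x,np.median(abs(r.fun)), len(H))
E
python3 m2.py
```

```text
top ring out ((0.5442550182342529, 0.13707870244979858), (0.054392941296100616, 0.08023437857627869), 71.18215942382812)
top ring hole ((0.5380762815475464, 0.13920068740844727), (0.033421073108911514, 0.034749072045087814), 57.032012939453125)
  robust [0.54024321 0.13848551 0.0300705 ]
 bar dir 74.0495 0.6181131 0.18438694 at y=.1.. [(0.12, 0.5997), (0.25, 0.6369)]
 bar ends [np.float64(0.5959697906379008), np.float64(0.635271212888459)] [np.float64(0.10691146706198075), np.float64(0.24442009807773685)]
 pinhead 60 [0.60264639 0.13275898 0.18543697]
 base ((0.5217267274856567, -0.20257771015167236), (0.15464644134044647, 0.09953707456588745), 1.2377251386642456)
 head cyl [ 0.55054971 -0.19902741  0.07461214] 0.002423462436698963 363
side ring out ((0.5446141958236694, 0.14088481664657593), (0.055715564638376236, 0.08249461650848389), 71.98040771484375)
side ring hole ((0.537849485874176, 0.14284780621528625), (0.03200232982635498, 0.033119864761829376), 72.95561218261719)
  robust [0.54092548 0.14197401 0.03093206]
 bar dir 73.62882 0.6175992 0.18674631 at y=.1.. [(0.12, 0.598), (0.25, 0.6362)]
 bar ends [np.float64(0.5952597953573967), np.float64(0.6352162400954481)] [np.float64(0.11070233992663288), np.float64(0.24671528928255232)]
 pinhead 24 [0.60240526 0.13119984 0.18552005]
 base ((0.5208894610404968, -0.1963532418012619), (0.15062791109085083, 0.09319312125444412), 2.2050983905792236)
 head cyl [ 0.55089503 -0.19879741  0.13192462] 0.0019377457918052406 191
```

```bash
cat >> h.py <<'E'
from scipy.spatial.transform import Rotation as Ro
def quat(zax,yax):
    z=np.array(zax)/np.linalg.norm(zax); y=np.array(yax)-np.dot(yax,z)*z; y/=np.linalg.norm(y)
    q=Ro.from_matrix(np.stack([np.cross(y,z),y,z],1)).as_quat(); return q[[3,0,1,2]]
RING=np.array([.5382,.1408,.125]); YAW=np.radians(-17.5); rx=np.array([np.cos(YAW),np.sin(YAW),0]); ry=np.array([-rx[1],rx[0],0])
PIN=RING+.065*rx
S=np.array([.551,-.198,.123]); az=.045; A=np.array([.5*np.cos(az),.5*np.sin(az),.75**.5]); wy=np.array([-np.sin(az),np.cos(az),0])
def st(msg=""):
    o=ctrl.get_obs(); print(msg,"t%.2f"%o["clock"],o["ee_pos"].round(4),"f",o["ft_force"].round(1),"w %.4f g %.1f"%(o["gripper_width"],o["grip_force"])); return o
E
python3 - <<'E'
from h import *
for s in(1,-1):
    for nm,p,z,y in(("above",S+A*.13,-A,wy),("grasp",S+A*.006,-A,wy),("pull",S+A*.135,-A,wy),("up",RING+[0,0,.19],[0,0,-1],ry),("seat",RING+[0,0,.006],[0,0,-1],ry)):
        q=ctrl.solve_ik(p,quat(z,s*y)); print(s,nm,None if q is None else np.round(q,2))
E
```

```text
1 above [ 0.01  0.65  0.46  0.02 -1.9  -1.53]
1 grasp [ 0.    0.61  0.14  0.02 -1.62 -1.53]
1 pull [ 0.01  0.65  0.47  0.02 -1.91 -1.53]
1 up [ 0.61  0.11 -0.05  0.   -1.42 -2.48]
1 seat [ 0.61  0.21 -0.34  0.   -1.02 -2.48]
-1 above [ 0.01  0.65  0.46  0.02 -1.9   1.61]
-1 grasp [ 0.    0.61  0.14  0.02 -1.62  1.61]
-1 pull [ 0.01  0.65  0.47  0.02 -1.91  1.61]
-1 up [ 0.61  0.11 -0.05  0.   -1.42  0.66]
-1 seat [ 0.61  0.21 -0.34  0.   -1.02  0.66]
```

Run:
```python
from h import *
q=quat(-A,-wy)
ctrl.line_to([.254,.625,.38],vel=.25)
ctrl.move_ptp(S+A*.16,q); st("above")
ctrl.line_to(S+A*.06,vel=.15); st()
ctrl.line_to(S+A*.006,vel=.06); st("at")
cap("side","pics/s1.png");cap("top","pics/t1.png")
a=cv2.imread("pics/s1.png")[90:240,240:440]; b=cv2.imread("pics/t1.png")[150:300,300:500]
cv2.imwrite("pics/g1.png",cv2.resize(np.vstack([a,b]),None,fx=2,fy=2))
```

```text
above t4.22 [ 0.6312 -0.1935  0.2618] f [ 0.5  1.2 -0.2] w 0.0879 g 0.0
 t5.03 [ 0.5818 -0.1967  0.1758] f [-1.3  0.6  0.4] w 0.0872 g 0.0
at t6.08 [ 0.5544 -0.1979  0.1285] f [ 0.2 -0.2  0.6] w 0.0878 g 0.0
```

View pics/g1.png

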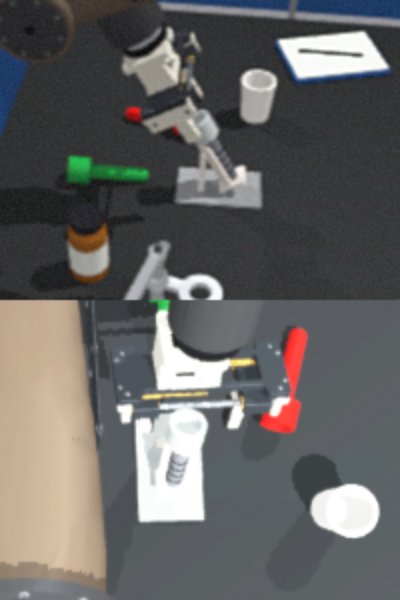

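The side and top views show the open fingers straddling the head (side at (205,125) in the crop). In the top crop the finger tips are at (125,420) and (235,420), with the head at (188,428). I check that by projection before gripping.

Run:
```python
from h import *
for n in("side","top"):
    c=cap(n); W=c["W"]
    for nm,p in(("S",S),("rim",S+A*.038),("tcp",ctrl.get_obs()["ee_pos"]),("f+",ctrl.get_obs()["ee_pos"]+.05*wy),("f-",ctrl.get_obs()["ee_pos"]-.05*wy)):
        u=c["R"]@p+c["t"]; u=[c["fx"]*u[0]/u[2]+c["cx"],c["fy"]*u[1]/u[2]+c["cy"]]; o=(240,90) if n=="side" else (300,150)
        print(n,nm,np.round(u,1),"crop",[round(2*(u[0]-o[0])),round(2*(u[1]-o[1]))+(300 if n=="top" else 0)])
    x,y,z=np.moveaxis(W,-1,0)
    # finger points in tool frame
    T=ctrl.get_obs(); Rt=Ro.from_quat(T["orientation"][[1,2,3,0]]).as_matrix(); L=(W-T["ee_pos"])@Rt
    for lo in np.arange(-.05,.011,.01):
        m=(L[...,2]>lo)&(L[...,2]<lo+.01)&(abs(L[...,0])<.03)&(abs(L[...,1])<.08); q=L[m]
        if len(q): print("  tz%.2f"%lo,len(q),"y bins",np.histogram(q[:,1],np.arange(-.08,.081,.01))[0],"x",q[:,0].min().round(3),q[:,0].max().round(3))
```

```text
side S [342.9 157.4] crop [206, 135]
side rim [337.8 149.4] crop [196, 119]
side tcp [342.1 156.1] crop [204, 132]
side f+ [341.8 165.8] crop [204, 152]
side f- [342.3 146.9] crop [205, 114]
  tz-0.05 22 y bins [ 0 10  5  0  0  0  0  0  0  0  0  0  5  2  0  0] x -0.014 0.008
  tz-0.04 39 y bins [0 7 6 0 0 3 6 5 3 5 0 0 4 0 0 0] x -0.023 0.009
  tz-0.03 39 y bins [ 0  0  0  0  0  7 11  2  2 15  2  0  0  0  0  0] x -0.023 0.011
  tz-0.02 32 y bins [ 0  0  0  0  0  7  9  4  1 11  0  0  0  0  0  0] x -0.024 0.011
  tz-0.01 31 y bins [ 0  0  0  0  0 16 11  4  0  0  0  0  0  0  0  0] x -0.023 0.014
  tz0.00 15 y bins [0 0 0 0 0 4 7 3 1 0 0 0 0 0 0 0] x -0.022 0.011
  tz0.01 19 y bins [ 0  0  0  0  0  3 10  6  0  0  0  0  0  0  0  0] x -0.011 0.02
top S [391.2 220. ] crop [182, 440]
top rim [393.1 211.6] crop [186, 423]
top tcp [391.5 218.6] crop [183, 437]
top f+ [371.6 219.5] crop [143, 439]
top f- [411.3 217.7] crop [223, 435]
  tz-0.05 40 y bins [ 0  3  8  5  0  0  0  0  0  0  0  0 15  9  0  0] x -0.013 0.007
  tz-0.04 125 y bins [ 0  0  4  3  0  3 30 23 20 23  8  0  8  3  0  0] x -0.024 0.021
  tz-0.03 93 y bins [ 0  0  0  0  0  6 19 22 19 25  2  0  0  0  0  0] x -0.024 0.018
  tz-0.02 84 y bins [ 0  0  0  0  0  4 10 23 24 23  0  0  0  0  0  0] x -0.024 0.018
  tz-0.01 73 y bins [ 0  0  0  0  0  9 14 16 21 12  1  0  0  0  0  0] x -0.023 0.018
  tz0.00 19 y bins [0 0 0 0 0 2 4 6 5 2 0 0 0 0 0 0] x -0.023 -0.005
  tz0.01 4 y bins [0 0 0 0 0 1 2 1 0 0 0 0 0 0 0 0] x -0.013 0.003
```

The depth shows the open finger tips about 30 mm short of the reported TCP. I close partway, without contact, and measure again.

Run:
```python
from h import *
ctrl.move_gripper(.062); st()
c=cap("top","pics/t2.png"); s=cap("side","pics/s2.png")
T=ctrl.get_obs(); Rt=Ro.from_quat(T["orientation"][[1,2,3,0]]).as_matrix()
for k in(c,s):
    L=(k["W"]-T["ee_pos"])@Rt
    for lo in np.arange(-.06,.011,.006):
        q=L[(L[...,2]>lo)&(L[...,2]<lo+.006)&(abs(L[...,0])<.03)&(abs(L[...,1])<.08)]
        print("  tz%.3f"%lo,np.histogram(q[:,1],np.arange(-.08,.081,.01))[0])
b=cv2.imread("pics/t2.png")[170:250,340:440];a=cv2.imread("pics/s2.png")[105:185,295:395]
cv2.imwrite("pics/g2.png",cv2.resize(np.hstack([b,a]),None,fx=4,fy=4,interpolation=cv2.INTER_CUBIC))
```

```text
t6.96 [ 0.554  -0.1979  0.1282] f [ 0.5  0.2 -0.2] w 0.0619 g 0.0
  tz-0.060 [ 0  0  0  5  5  0  0  0  0  0  0 12  2  0  0  0]
  tz-0.054 [ 0  0  0  7  7  0  0  0  0  0  1 11  4  0  0  0]
  tz-0.048 [ 0  0  0  3  2  0  0  0  0  0  0 10  3  0  0  0]
  tz-0.042 [0 0 0 5 6 0 0 0 2 1 0 8 3 0 0 0]
  tz-0.036 [ 0  0  0  0  0  3 34 17 16 26  8  2  0  0  0  0]
  tz-0.030 [ 0  0  0  0  0  5 10 13 13 15  2  0  0  0  0  0]
  tz-0.024 [ 0  0  0  0  0  2  9 10 13  9  0  0  0  0  0  0]
  tz-0.018 [ 0  0  0  0  0  2  7 11 16 13  0  0  0  0  0  0]
  tz-0.012 [ 0  0  0  0  0  2  9 21 23 13  0  0  0  0  0  0]
  tz-0.006 [0 0 0 0 0 5 9 6 7 2 1 0 0 0 0 0]
  tz-0.000 [0 0 0 0 0 2 4 4 2 3 0 0 0 0 0 0]
  tz0.006 [0 0 0 0 0 0 0 0 1 0 0 0 0 0 0 0]
  tz-0.060 [0 0 3 6 1 0 0 0 0 0 0 0 2 0 0 0]
  tz-0.054 [ 0  0  0 11  1  0  0  0  0  0  0  2  1  0  0  0]
  tz-0.048 [ 0  0  0 12  1  0  0  0  0  0  0  4  0  0  0  0]
  tz-0.042 [ 0  0  0 11  1  0  0  0  0  0  1  2  1  0  0  0]
  tz-0.036 [0 0 0 1 0 1 7 4 3 6 2 3 0 0 0 0]
  tz-0.030 [0 0 0 0 0 0 7 2 0 7 0 0 0 0 0 0]
  tz-0.024 [0 0 0 0 0 2 9 3 1 7 0 0 0 0 0 0]
  tz-0.018 [0 0 0 0 0 9 3 3 1 3 0 0 0 0 0 0]
  tz-0.012 [0 0 0 0 0 9 8 2 1 1 1 0 0 0 0 0]
  tz-0.006 [ 0  0  0  0  0 10  7  3  1  0  0  0  0  0  0  0]
  tz-0.000 [0 0 0 0 0 5 8 1 1 0 0 0 0 0 0 0]
  tz0.006 [0 0 0 0 0 0 0 0 0 0 0 0 0 0 0 0]
```

View pics/g2.png

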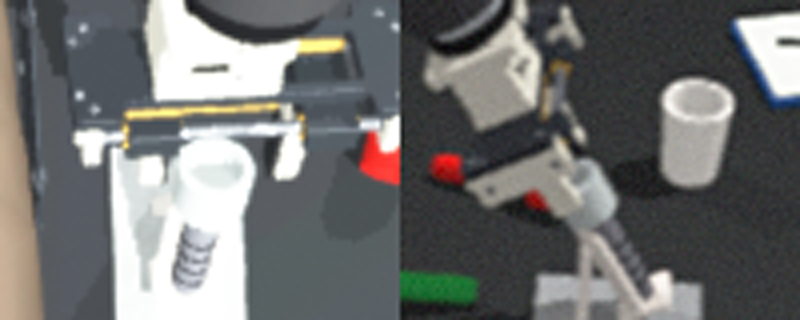

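The view confirms it: the fingers end at the level of the head's rim ((288,178) in the left half of the crop), so they fall short of the shoulder. I now measure the true tip and body offset.

Run:
```python
from h import *
T=ctrl.get_obs(); Rt=Ro.from_quat(T["orientation"][[1,2,3,0]]).as_matrix()
q=np.array(ctrl.solve_ik(T["ee_pos"],T["orientation"])); print("joint diff",(q-T["joint_pos"]).round(4))
print("tool z",Rt[:,2].round(3),"want",(-A).round(3))
acc=[]
for n in("top","side"):
    for i in range(3):
        c=cap(n); L=(c["W"]-T["ee_pos"])@Rt; acc.append(L[np.isfinite(L[...,0])])
    P=np.vstack(acc[-3:])
    m=(abs(P[:,0])<.02)&(abs(P[:,1])>.030)&(abs(P[:,1])<.056); F=P[m]
    h=np.histogram(F[:,2],np.arange(-.06,.01,.003)); print(n,"tip hist",dict(zip(h[1].round(3).tolist(),h[0].tolist())))
    F=F[(F[:,2]<-.03)&(F[:,2]>-.06)]; print(" x range",np.percentile(F[:,0],[2,98]),"y+",np.percentile(F[F[:,1]>0,1],[2,50,98]),"y-",np.percentile(F[F[:,1]<0,1],[2,50,98]))
    for lo in np.arange(-.16,-.04,.012):
        B=P[(P[:,2]>lo)&(P[:,2]<lo+.012)&(abs(P[:,0])<.08)&(abs(P[:,1])<.12)]
        print("  tz%.3f"%lo,len(B),"x",np.percentile(B[:,0],[2,98]).round(3),"y",np.percentile(B[:,1],[2,98]).round(3))
```

```text
joint diff [-0. -0. -0.  0.  0. -0.]
tool z [-0.499 -0.022 -0.866] want [-0.499 -0.022 -0.866]
top tip hist {-0.06: 29, -0.057: 42, -0.054: 36, -0.051: 32, -0.048: 43, -0.045: 30, -0.042: 37, -0.039: 19, -0.036: 11, -0.033: 1, -0.03: 0, -0.027: 0, -0.024: 0, -0.021: 0, -0.018: 0, -0.015: 0, -0.012: 0, -0.009: 0, -0.006: 0, -0.003: 0, 0.0: 0, 0.003: 0, 0.006: 0}
 x range [-0.01391958  0.00438094] y+ [0.03019489 0.03435843 0.04526917] y- [-0.04760284 -0.04034789 -0.03221313]
  tz-0.160 486 x [-0.027  0.012] y [-0.051  0.015]
  tz-0.148 3499 x [-0.04   0.034] y [-0.096  0.094]
  tz-0.136 809 x [-0.041  0.019] y [-0.097  0.09 ]
  tz-0.124 1512 x [-0.041  0.017] y [-0.084  0.082]
  tz-0.112 328 x [-0.042  0.016] y [-0.089  0.085]
  tz-0.100 27 x [-0.039  0.001] y [-0.089  0.083]
  tz-0.088 46 x [-0.014  0.009] y [0.03  0.041]
  tz-0.076 60 x [-0.014  0.007] y [0.03  0.043]
  tz-0.064 134 x [-0.014  0.002] y [-0.047  0.046]
  tz-0.052 144 x [-0.014  0.006] y [-0.048  0.044]
side tip hist {-0.06: 25, -0.057: 17, -0.054: 20, -0.051: 21, -0.048: 24, -0.045: 31, -0.042: 18, -0.039: 23, -0.036: 5, -0.033: 2, -0.03: 0, -0.027: 0, -0.024: 0, -0.021: 0, -0.018: 0, -0.015: 0, -0.012: 0, -0.009: 0, -0.006: 0, -0.003: 0, 0.0: 0, 0.003: 0, 0.006: 0}
 x range [-0.01345497  0.00949937] y+ [0.03012508 0.03678825 0.04585477] y- [-0.05142434 -0.04741267 -0.03624044]
  tz-0.160 256 x [-0.027  0.019] y [-0.054  0.011]
  tz-0.148 1042 x [-0.04   0.033] y [-0.1    0.089]
  tz-0.136 380 x [-0.041  0.035] y [-0.1    0.081]
  tz-0.124 558 x [-0.041  0.033] y [-0.095  0.082]
  tz-0.112 357 x [-0.041  0.035] y [-0.093  0.081]
  tz-0.100 42 x [-0.031  0.029] y [-0.09   0.041]
  tz-0.088 21 x [-0.01  0.  ] y [0.032 0.036]
  tz-0.076 50 x [-0.014  0.006] y [-0.055  0.045]
  tz-0.064 72 x [-0.014  0.009] y [-0.053  0.045]
  tz-0.052 101 x [-0.013  0.01 ] y [-0.051  0.043]
```

The whole tool sits about 34.5 mm behind the reported TCP: tips measured at −0.035, body at −0.100 where −0.066 was expected. I allow for this from here on and check it again later with the tool pointing down.

```bash
cat >> h.py <<'E'
OFF=np.array([-.002,-.002,-.0345])
def cmd(tip,q): return np.asarray(tip,float)-Ro.from_quat(np.asarray(q)[[1,2,3,0]]).as_matrix()@OFF
E
python3 - <<'E'
from h import *
q=quat(-A,-wy)
ctrl.move_gripper(.08)
p=cmd(S+A*.007,q); e=ctrl.get_obs()["ee_pos"]
for f in(.5,1.):
    ctrl.line_to(e+(p-e)*f,vel=.05); st()
ctrl.move_gripper(0.03); ctrl.sleep(.2); st("grip")
c=cap("side","pics/s3.png");d=cap("top","pics/t3.png")
b=d["color"][170:250,340:440,::-1];a=c["color"][105:185,295:395,::-1]
cv2.imwrite("pics/g3.png",cv2.resize(np.hstack([b,a]),None,fx=4,fy=4,interpolation=cv2.INTER_CUBIC))
E
```

```text
t8.42 [ 0.5463 -0.1993  0.113 ] f [ 0.  -0.2  0.5] w 0.0801 g 0.0
 t8.90 [ 0.5389 -0.2006  0.098 ] f [ 0.4 -0.3  0.6] w 0.0801 g 0.0
grip t9.76 [ 0.5391 -0.2003  0.0983] f [0.3 3.  1.8] w 0.0456 g 30.0
```

View pics/g3.png

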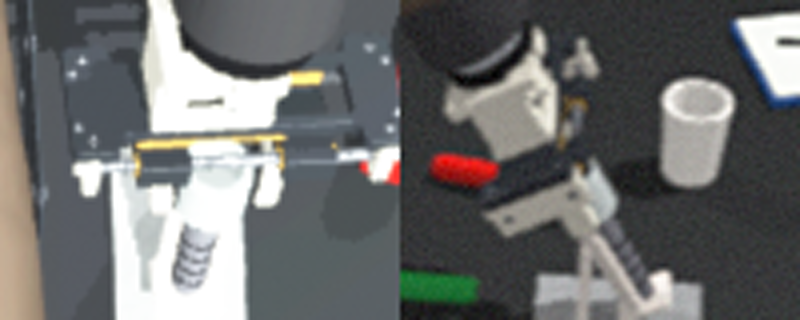

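The grip is firm: 45.6 mm wide at 30 N, with the pads around the head. I pull it out along its axis, carry it over the ring and measure the wrench there.

Run:
```python
from h import *
q=quat(-A,-wy); qd=quat([0,0,-1],-ry); e=ctrl.get_obs()["ee_pos"]
ctrl.line_to(e+A*.04,vel=.06); st("out4")
ctrl.line_to(e+A*.14,vel=.12); st("out14")
ctrl.move_ptp(cmd(S+[0,.03,.22],quat([0,0,-1],-wy)),quat([0,0,-1],-wy)); st("up")
ctrl.move_ptp(cmd(RING+[0,0,.16],qd),qd); ctrl.sleep(.3); T=st("over ring")
Rt=Ro.from_quat(T["orientation"][[1,2,3,0]]).as_matrix()
ims=[]
for n in("top","side"):
    c=cap(n); W=c["W"]; m=(np.hypot(W[...,0]-RING[0],W[...,1]-RING[1])<.05)&(W[...,2]>.15)&(W[...,2]<.36)
    P=W[m]
    for lo in np.arange(.16,.35,.012):
        B=P[(P[:,2]>lo)&(P[:,2]<lo+.012)]
        if len(B): print(n,"z%.3f"%lo,len(B),"along rx",np.percentile((B-RING)@rx,[3,97]).round(4),"ry",np.percentile((B-RING)@ry,[3,97]).round(4))
    ims.append(c["color"][150:310,180:380] if n=="top" else c["color"][110:270,240:440])
cv2.imwrite("pics/g4.png",cv2.resize(np.hstack(ims)[:,:,::-1],None,fx=2,fy=2,interpolation=cv2.INTER_CUBIC))
```

```text
out4 t10.68 [ 0.5592 -0.1996  0.133 ] f [-0.2 -0.4 -0.5] w 0.0455 g 30.0
out14 t11.66 [ 0.6086 -0.197   0.2187] f [-1.  -0.4 -2. ] w 0.0454 g 30.0
up t12.33 [ 0.5517 -0.1698  0.3098] f [ 0.9  0.2 -2.9] w 0.0455 g 30.0
over ring t13.83 [0.5398 0.1376 0.2507] f [-0.1 -0.4 -2.1] w 0.0456 g 30.0
side z0.172 11 along rx [-0.0095  0.0079] ry [0.0045 0.0119]
side z0.184 26 along rx [-0.0115  0.0105] ry [-0.0058  0.0123]
side z0.196 30 along rx [-0.0112  0.0096] ry [0.0017 0.0124]
side z0.208 27 along rx [-0.0118  0.0075] ry [-0.0009  0.0121]
side z0.220 30 along rx [-0.0115  0.0087] ry [0.0016 0.0122]
side z0.232 31 along rx [-0.0112  0.0095] ry [-0.0029  0.0115]
side z0.244 29 along rx [-0.0114  0.0077] ry [-0.0012  0.0116]
side z0.256 12 along rx [-0.0111  0.0022] ry [0.0015 0.0122]
side z0.280 25 along rx [-0.0224  0.0107] ry [-0.0007  0.037 ]
side z0.292 20 along rx [-0.0226  0.0092] ry [-0.0004  0.038 ]
side z0.304 1 along rx [-0.0196 -0.0196] ry [0.0107 0.0107]
side z0.316 3 along rx [-0.0109 -0.0086] ry [-0.0366 -0.0298]
side z0.328 8 along rx [-0.011  -0.0096] ry [-0.0416 -0.0264]
side z0.340 1 along rx [-0.0283 -0.0283] ry [-0.0312 -0.0312]
```

View pics/g4.png

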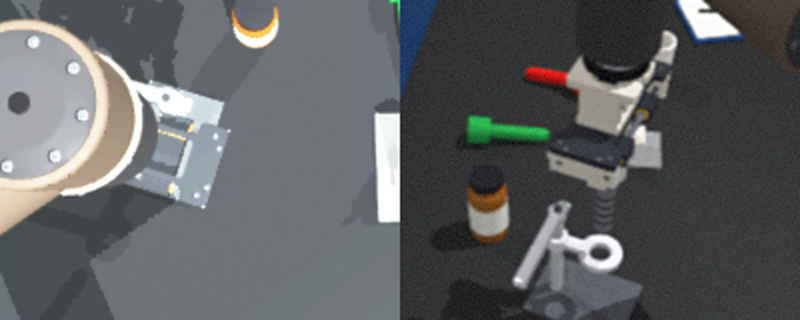

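The wrench hangs upright: handle centred within about 1 mm of the ring axis, lower end at z≈0.173, so the shoulder is at about 0.278. The pin is at (562,208) in the right half of the crop, clear of the gripper. Now I lower it in steps, watching the force.

Run:
```python
from h import *
e=ctrl.get_obs()["ee_pos"]+.0012*ry+.0004*rx; z0=e[2]
f0=ctrl.get_obs()["ft_force"]
done=False
for dz in(.03,.05,.07,.10,.125,.142):
    ctrl.line_to([e[0],e[1],z0-dz],vel=.08); f=ctrl.get_obs()["ft_force"]-f0; print(dz,f.round(1))
    if np.linalg.norm(f)>10: done=True; break
while not done and dz<.165:
    dz+=.0015; ctrl.line_to([e[0],e[1],z0-dz],vel=.02); ctrl.sleep(.1)
    f=np.mean([ctrl.get_obs()["ft_force"] for _ in range(3)],0)-f0; print(round(dz,4),f.round(1))
    if f[2]>5 or np.linalg.norm(f)>10: break
st()
c=cap("side"); W=c["W"]; m=(np.hypot(W[...,0]-RING[0],W[...,1]-RING[1])<.05)
P=W[m]
for lo in np.arange(.0,.2,.012):
    B=P[(P[:,2]>lo)&(P[:,2]<lo+.012)]
    if len(B): print("z%.3f"%lo,len(B),"rx",np.percentile((B-RING)@rx,[3,97]).round(4),"ry",np.percentile((B-RING)@ry,[3,97]).round(4))
```

```text
0.03 [ 0.  -0.4  1. ]
0.05 [0.2 0.  0.1]
0.07 [ 0.4 -0.3  0.3]
0.1 [-0.  -0.4 -0.2]
0.125 [-0.1  0.7  0.6]
0.142 [-0.3 -0.3 -0.1]
0.1435 [ 0.1 -0.4 -0.1]
0.145 [ 0.7 -0.8  0.6]
0.1465 [-0.4  0.5  0.6]
0.148 [0.2 0.4 0.3]
0.1495 [0.6 0.2 0.4]
0.151 [-0.1 -0.2  0.3]
0.1525 [-0.5 -0.5  0.2]
0.154 [1.6 0.2 0.5]
0.1555 [-3.3  0.5 11.3]
 t19.75 [0.5409 0.139  0.0966] f [-3.5  0.5  9.1] w 0.0457 g 30.0
z0.000 615 rx [-0.0436  0.0441] ry [-0.0404  0.0438]
z0.012 11 rx [-0.0302  0.0407] ry [-0.0371  0.046 ]
z0.024 15 rx [-0.0106  0.0108] ry [0.0031 0.0132]
z0.036 23 rx [-0.011  0.011] ry [0.0033 0.0133]
z0.048 19 rx [-0.0117  0.0064] ry [0.0024 0.0122]
z0.060 19 rx [-0.0112  0.0079] ry [0.0026 0.0124]
z0.072 19 rx [-0.0116  0.0085] ry [0.0052 0.0125]
z0.084 10 rx [-0.0082  0.005 ] ry [0.0073 0.0127]
z0.108 7 rx [-0.0291 -0.0017] ry [-0.0014  0.0272]
z0.120 39 rx [-0.0291 -0.0196] ry [-0.0147  0.0197]
z0.132 4 rx [-0.0215 -0.0186] ry [0.0096 0.0137]
z0.144 1 rx [-0.0072 -0.0072] ry [-0.0319 -0.0319]
z0.156 6 rx [-0.0104 -0.0085] ry [-0.039  -0.0273]
z0.168 1 rx [-0.0101 -0.0101] ry [-0.0362 -0.0362]
z0.192 5 rx [-0.0372 -0.0205] ry [-0.0319 -0.0267]
```

Contact came at the expected height (tip 0.131, shoulder about 0.125), with the handle through the bore. I release, rise and inspect.

Run:
```python
from h import *
e=ctrl.get_obs()["ee_pos"]
ctrl.line_to([*e[:2],e[2]+.0007],vel=.02)
ctrl.move_gripper(.07); ctrl.sleep(.2); st("open")
e=ctrl.get_obs()["ee_pos"]
ctrl.line_to([*e[:2],e[2]+.05],vel=.08); ctrl.line_to([*e[:2],.27],vel=.2); 
ctrl.move_gripper(0.0)
qd=quat([0,0,-1],-ry)
ctrl.move_ptp(cmd([.45,.30,.28],qd),qd); T=st()
ims=[]
for n in("top","side"):
    c=cap(n); W=c["W"]; m=(np.hypot(W[...,0]-RING[0],W[...,1]-RING[1])<.04)
    P=W[m]
    for lo in(.012,.03,.06,.09,.12,.135,.15,.158,.166):
        B=P[(P[:,2]>lo)&(P[:,2]<lo+.012)]
        if len(B): print(n,"z%.3f"%lo,len(B),"rx",np.percentile((B-RING)@rx,[3,97]).round(4),"ry",np.percentile((B-RING)@ry,[3,97]).round(4),"zmax",B[:,2].max().round(4))
    x,y,z=np.moveaxis(W,-1,0)
    B=W[(z>.176)&(z<.184)&(abs(x-.61)<.08)&(y>.08)&(y<.30)][:,:2]; 
    vx,vy,x0,y0=cv2.fitLine(B.astype(np.float32),cv2.DIST_HUBER,0,.001,.001).ravel(); s=(B-[x0,y0])@[vx,vy]; print(n,"bar dir",np.degrees(np.arctan2(vy,vx)),"ends",[(np.array([x0,y0])+np.array([vx,vy])*k).round(4) for k in(s.min(),s.max())])
    Rt=Ro.from_quat(T["orientation"][[1,2,3,0]]).as_matrix(); L=(W-T["ee_pos"])@Rt
    F=L[(abs(L[...,0])<.03)&(abs(L[...,1])<.035)&(L[...,2]>-.075)&(L[...,2]<.01)]
    if len(F): print(n,"closed fingers",len(F),F.min(0).round(4),F.max(0).round(4),np.percentile(F,[5,95],axis=0).round(4).tolist())
    ims.append(c["color"][130:290,170:370] if n=="top" else c["color"][140:300,240:440])
cv2.imwrite("pics/g5.png",cv2.resize(np.hstack(ims)[:,:,::-1],None,fx=2,fy=2,interpolation=cv2.INTER_CUBIC))
```

```text
open t20.92 [0.5408 0.139  0.0973] f [-0.2  0.1  0.2] w 0.0700 g 0.0
 t24.43 [0.451  0.2979 0.2455] f [-0.5  0.1 -0.3] w 0.0006 g 0.0
top z0.012 11 rx [-0.0362  0.0323] ry [-0.0376  0.011 ] zmax 0.0164
top z0.120 165 rx [-0.0273  0.038 ] ry [-0.0295  0.02  ] zmax 0.1319
top z0.135 137 rx [-0.0141  0.0146] ry [-0.0196  0.0133] zmax 0.1469
top z0.150 59 rx [-0.0181  0.0217] ry [-0.0232  0.018 ] zmax 0.162
top z0.158 132 rx [-0.0199  0.0208] ry [-0.0219  0.0198] zmax 0.1689
top z0.166 11 rx [-0.02    0.0177] ry [-0.0217  0.0191] zmax 0.1689
top bar dir 74.0758 ends [array([0.5952, 0.1043]), array([0.6353, 0.2446])]
side z0.012 13 rx [-0.0341  0.0244] ry [-0.0227  0.0305] zmax 0.0219
side z0.030 20 rx [-0.0105  0.0109] ry [-0.0013  0.0119] zmax 0.0405
side z0.060 19 rx [-0.0111  0.0063] ry [-0.0014  0.0119] zmax 0.0719
side z0.120 144 rx [-0.0278  0.0378] ry [-0.0125  0.0297] zmax 0.1319
side z0.135 95 rx [-0.0218  0.016 ] ry [-0.0161  0.0224] zmax 0.147
side z0.150 99 rx [-0.0209  0.0212] ry [-0.0181  0.023 ] zmax 0.162
side z0.158 108 rx [-0.0201  0.0207] ry [-0.0208  0.0227] zmax 0.166
side bar dir 73.792496 ends [array([0.5942, 0.1054]), array([0.6354, 0.2473])]
```

View pics/g5.png

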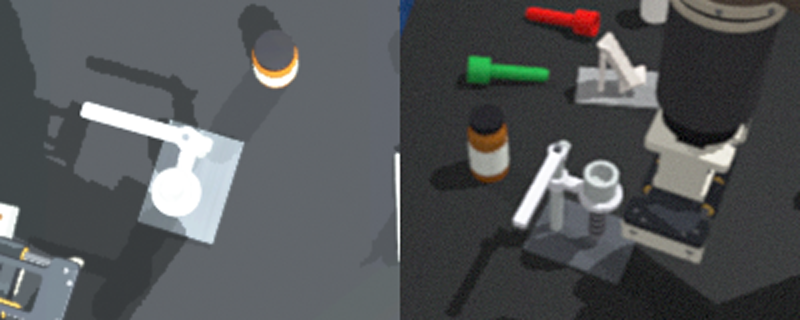

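The wrench is seated and free: head top at about 0.163, centred at (176,190) in the left half of the crop. The bar is still open with its free end at (85,108). Next I plan the keeper sweep and check its IK.

```bash
cat >> h.py <<'E'
def push(th,d,z=.171,r=.108,s=1):
    th=np.radians(th); u=np.array([np.cos(th),np.sin(th),0]); n=np.array([np.sin(th),-np.cos(th),0])
    q=quat([0,0,-1],s*u); p=PIN+r*u+d*n; p[2]=z; return cmd(p,q),q
E
python3 - <<'E'
from h import *
for s in(1,-1):
    for th in(74,110,150,166):
        q=ctrl.solve_ik(*push(th,.02,s=s)); print(s,th,None if q is None else np.round(q,2))
print(ctrl.get_obs()["joint_pos"].round(2))
E
```

```text
1 74 [ 0.61  0.41 -0.04  0.   -1.12 -2.46]
1 110 [ 0.69  0.32 -0.19  0.   -1.07 -1.91]
1 150 [ 0.71  0.2  -0.35  0.   -1.02 -1.24]
1 166 [ 0.69  0.16 -0.4   0.   -1.01 -0.94]
-1 74 [ 0.61  0.41 -0.04  0.   -1.12  0.69]
-1 110 [ 0.68  0.32 -0.18  0.   -1.07  1.24]
-1 150 [ 0.71  0.21 -0.34  0.   -1.03  1.91]
-1 166 [ 0.69  0.17 -0.39  0.   -1.02  2.2 ]
[ 0.94  0.11 -0.2   0.   -1.26  0.32]
```

Run:
```python
from h import *
def go(th,d,vel,z=.171):
    p,q=push(th,d,z,s=-1); ctrl.line_to(p,vel=vel,rot=q)
p,q=push(74,.045,.26,s=-1); ctrl.move_ptp(p,q)
go(74,.045,.12); T=st("beside")
f0=np.mean([ctrl.get_obs()["ft_force"] for _ in range(3)],0)
def chk(m):
    f=ctrl.get_obs()["ft_force"]-f0; print(m,f.round(1)); return np.linalg.norm(f)
go(74,.021,.06); chk("near")
ok=True
for th in range(82,155,8):
    go(th,.020,.08)
    if chk(th)>8: ok=False;break
th=154
while ok and th<168:
    th+=.7; go(th,.020,.03); ctrl.sleep(.08)
    if chk(round(th,1))>5: break
st()
c=cap("top"); W=c["W"]; x,y,z=np.moveaxis(W,-1,0)
B=W[(z>.174)&(z<.184)&(x>.45)&(x<.64)&(y>.08)&(y<.3)]; print(len(B))
im=[c["color"][130:290,170:370],cap("side")["color"][140:300,240:440]]
cv2.imwrite("pics/g6.png",cv2.resize(np.hstack(im)[:,:,::-1],None,fx=2,fy=2,interpolation=cv2.INTER_CUBIC))
```

```text
beside t26.37 [0.6751 0.2106 0.1376] f [-0.3  0.4  0.9] w 0.0003 g 0.0
near [-0.   0.3 -1. ]
82 [-0.3 -0.5 -0.4]
90 [-0.5  0.3 -0.2]
98 [ 0.2 -1.  -0.5]
106 [ 1.8 -0.5 -1.1]
114 [ 0.7 -1.4 -1.4]
122 [-0.2 -1.  -0.4]
130 [ 0.1  0.3 -0.7]
138 [ 0.9 -0.4 -0.7]
146 [ 0.6 -1.  -1.3]
154 [ 0.6 -0.6 -0.9]
154.7 [ 1.1  0.2 -0.7]
155.4 [-0.  -0.8  0.1]
156.1 [ 0.8  0.2 -0.8]
156.8 [-0.2 -0.6 -1.2]
157.5 [-0.2 -0.4 -0.8]
158.2 [ 0.3 -0.7 -0.8]
158.9 [ 0.3  0.1 -0.3]
159.6 [-0.5 -0.8 -0.7]
160.3 [-0.3 -0.7 -1.3]
161.0 [-0.1 -0.8 -0.4]
161.7 [-0.  -0.3 -0.3]
162.4 [-0.  -0.7 -1.3]
163.1 [-0.7 -0.1 -1.3]
163.8 [ 0.3 -0.4 -0.9]
164.5 [ 0.4 -0.  -1.1]
165.2 [ 1.5  4.7 -1.9]
 t35.67 [0.5037 0.1705 0.1366] f [ 1.2  5.2 -1. ] w 0.0008 g 2.7
126
```

View pics/g6.png

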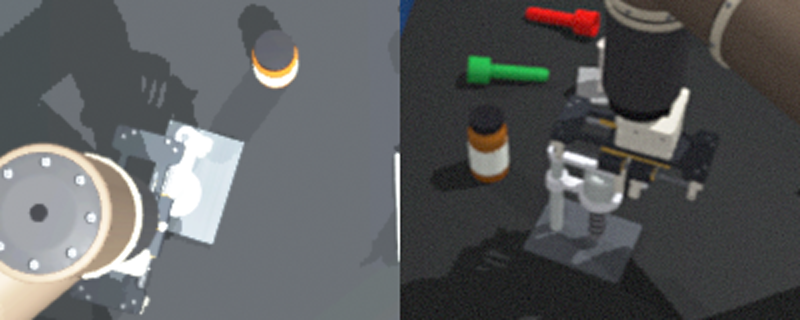

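The bar now lies over the head, from (185,140) down past (180,190) in the left half of the crop. The force rose at 165°, close to the expected stop. I press once more lightly to confirm, then withdraw and measure.

Run:
```python
from h import *
def go(th,d,vel,z=.171):
    p,q=push(th,d,z,s=-1); ctrl.line_to(p,vel=vel,rot=q)
go(165.6,.020,.02); ctrl.sleep(.15); st("press")
go(165.6,.05,.08); go(165.6,.05,.2,.30)
p,q=push(140,.16,.33,s=-1); 
qd=quat([0,0,-1],-ry); ctrl.move_ptp(cmd([.42,.36,.30],qd),qd); st("away"); ctrl.sleep(.3)
ims=[]
for n in("top","side"):
    c=cap(n); W=c["W"]; x,y,z=np.moveaxis(W,-1,0)
    B=W[(z>.176)&(z<.184)&(x>.44)&(x<.64)&(y>.08)&(y<.24)&(np.hypot(x-PIN[0],y-PIN[1])>.02)][:,:2]
    vx,vy,x0,y0=cv2.fitLine(B.astype(np.float32),cv2.DIST_HUBER,0,.001,.001).ravel(); s=(B-[x0,y0])@[vx,vy]
    print(n,"bar dir",np.degrees(np.arctan2(vy,vx)),"ends",[(np.array([x0,y0])+np.array([vx,vy])*k).round(4) for k in(s.min(),s.max())],"offset of ring centre",np.cross([vx,vy],RING[:2]-[x0,y0]).round(4))
    H=W[(np.hypot(x-RING[0],y-RING[1])<.026)&(z>.155)&(z<.168)]; print(" head z",np.percentile(H[:,2],[5,50,95]).round(4),H.mean(0).round(4))
    ims.append(c["color"][130:290,170:370] if n=="top" else c["color"][140:300,240:440])
cv2.imwrite("pics/g7.png",cv2.resize(np.hstack(ims)[:,:,::-1],None,fx=2,fy=2,interpolation=cv2.INTER_CUBIC))
```

```text
press t36.17 [0.5037 0.1705 0.1367] f [ 1.   7.7 -2.4] w 0.0006 g 3.8
away t39.20 [0.4214 0.3572 0.2651] f [ 0.8  0.  -0.4] w 0.0007 g 0.0
top bar dir -16.89329 ends [array([0.4758, 0.158 ]), array([0.5815, 0.126 ])] offset of ring centre 0.0016
 head z [0.1568 0.163  0.1666] [0.5389 0.1396 0.1627]
side bar dir -17.78872 ends [array([0.4768, 0.1628]), array([0.5827, 0.1288])] offset of ring centre -0.0022
 head z [0.1556 0.162  0.1655] [0.5406 0.155  0.1611]<stdin>:13: DeprecationWarning: Arrays of 2-dimensional vectors are deprecated. Use arrays of 3-dimensional vectors instead. (deprecated in NumPy 2.0)
```

View pics/g7.png

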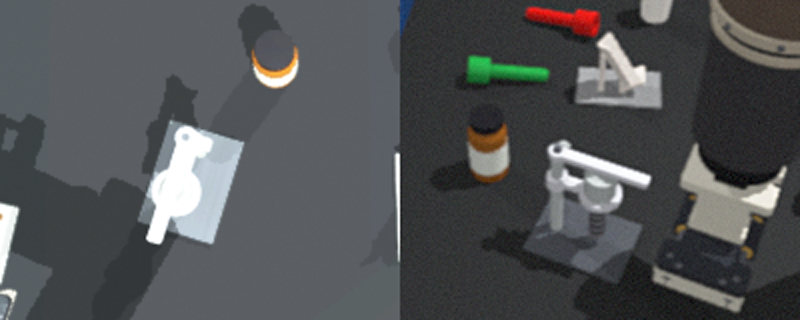

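The bar lies over the head's centre along −x of the ring, its free end at (155,240) in the left half of the crop. The stop held under 7.7 N, the head is level at z≈0.163, and the robot is clear of everything. I hand it in.

```bash
python3 -c "
from rig import ctrl
print(ctrl.finish_job())"
```

```text
the job is handed in; nothing more can be done
None
```

The job is handed in at about 40 s: the wrench hangs upright in the ring with its head flat on it, the keeper bar is shut against its stop, and I moved nothing else.

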